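Chase a strut-boss thread on an analyser deck

TASK

The orange-capped bottle stands in the way of the tap's crank: put it upright in the empty rack bay with the green pad and let go. Then chase the thread in the slanted boss by the crank's blue knob: clockwise half a turn, back a quarter, forward half, back a quarter, forward half, pausing a moment at the end of every stroke, so that the tap ends one full turn deeper with the knob back where it began; let go. Keep the bottle upright and leave the other bottles and jars alone.

Things in the scene. Friction and masses are not known exactly. Their poses are not given: they have to be found in the camera images.
- knob (a point): Blue knob of the tap's crank, 17 mm diameter, 44 mm long, parallel to the tap's axis; spins freely on the crank, so a fixed tool orientation can carry it round. Point: in the knob, 50 mm off the axis; knob from 23 mm below to 21 mm above it, flat crank arm (14 mm wide, 9 mm thick) 28 to 37 mm below. z: along the tap's axis, out of the boss; x: from the axis to the knob.
- hub (a point): Point on the tap's axis level with the knob point, 14 mm above the top of the steel hub (24 mm diameter) that carries the crank arm and the tap. z: the tap's axis, up and out of the boss, leaning 35 degrees from vertical, roughly towards the robot. The boss face (44 mm diameter) is 68 mm below this point along the axis.
- crank (a joint): Turn of the tap, rad: grows when turned clockwise seen from above the hub (forward, cutting). It starts between -0.9 and 0.9 (0: knob at the uphill side, away from the robot). Friction takes about 4 N at the knob, and holds the crank where it is left. The tap sinks 1.5 mm a turn. Stops at -1.4 and 8.0.
- blocker_mid (a point): Closed amber bottle with an orange cap, standing on the deck plate within the sweep of the crank. 104 mm tall, body 44 mm diameter up to 64 mm, cap 28 mm diameter and 24 mm high from 80 mm to the top; 90 to 180 g. Point: its centre, 52 mm above its underside; z along the bottle.
- free_bay (a point): Centre of the floor of the empty rack bay, where a thin green pad (50 mm square) lies; the bottle stands at this height. x and y along the rack's sides; the three bays lie in a row along y, 67 mm apart, each about 68 by 62 mm inside, walls 29 mm above the floor.
- stock_a_mid (a point): Closed amber glass bottle with a black cap standing in a rack bay; same size as the orange-capped one. Point: its centre, 52 mm above its underside; z along the bottle. Leave alone.
- stock_b_mid (a point): Closed amber glass bottle with a black cap standing in a rack bay; same size as the orange-capped one. Point: its centre, 52 mm above its underside; z along the bottle. Leave alone.
- jar_yellow_mid (a point): Small white jar with a yellow cap, 33 mm across, 40 mm tall, standing on the deck plate near the boss. Point: its centre, 20 mm above its underside. Leave alone.
- jar_red_mid (a point): Small white jar with a red cap, 33 mm across, 40 mm tall, standing on the deck plate near the boss. Point: its centre, 20 mm above its underside. Leave alone.
- sampler_mid (a point): White sampler arm, fixed above the crank's far side: a level bar 36 (x) by 164 (y) by 34 mm (z) on a 22 mm post 52 mm along its -y; a thin probe hangs 65 mm below at 63 mm along +y. Point: bar centre, 249 mm above the table. An upright tool on the knob hits it at the far side: hold the tool along the tap's axis. The 12 mm deck plate's boss stands 88 mm along -x, 83 mm along +y from here.
Not all that is in view belongs to the job. What is shaped like the part that bears blocker_mid but purple is not meant.

How it is judged:
By the outcome, as a careful person would: the job done as asked, in the order asked, and still so for the second after the job is handed in, with the robot touching nothing.
It also fails if it takes over 72 s, if anything falls off the work surface, if the arm or the gripper's body presses on something with over 40 N, if the wrist force passes 120 N, or if a joint passes its speed limit or range.

ROBOT

A 6-joint arm with a two-finger parallel gripper is mounted at the origin on the work surface. World frame = base frame: x ahead of the robot, y to its left, z up, the work surface at z = 0. Lengths are in m, angles in rad, forces in N, time in s.
With the tool pointing down it reaches from about 0.425 to 0.95 m from the base axis. Payload 3.5 kg.
Tool frame: the origin (TCP) lies on the centre line of the jaws, within the pads' length; the fingertips stand 19 mm ahead of it and the grasp point (between the pads) is the TCP; z points along the fingers, y is the line along which they close (so a half turn about z gives the same grasp; the last joint's range is limited). The gripper opens to 85 mm and grips with 20 to 120 N. Pads are 22 mm wide; open, the fingers measure 114 mm over their backs; the gripper's body (76 mm by 85 mm) begins 54 mm behind the grasp point. The pads swing forward as they close: fully open they stand 13 mm farther back than shut.
Start: joints at [1.041, 0.286, 1.577, -0, 1.279, -0.15], TCP at [0.25, 0.627, 0.221] pointing down, gripper open.
Joint ranges: [-2.77, 2.77], [-0.9, 2.22], [0.21, 2.48], [-1.53, 4.67], [0.24, 2.81], [-2.84, 2.84]. Speed limits (rad/s): [2.79, 2.79, 3.14, 3.14, 3.14, 3.14].

INTERFACE

Orientations are given as a unit quaternion [x, y, z, w].
In Python, from plant import status, cams, ctrl gives the robot as it stands.
- The arm moves only by the shell command python3 -m inch 'ROWS' [FORCE]. ROWS is JSON, a list of rows, each a list of 3 entries, a list of its own where there are three numbers: the opening, from -1 (shut) to 1 (fully open), then the shift along the tool's x, y, z in cm, then the turn about the tool's z in rad. In form: [[jaw, [dx, dy, dz], twist], ...]. A call has 1 to 20 rows; each row is the pose to reach, as a shift and turn from the pose commanded when the call began, along the tool's axes at that moment; what a row does not reach only later rows make up. A row lasts 1/10 s, in which the tool goes at most 50 mm and 8.59 degrees, less where a joint would pass 70% of its speed; a pose out of reach is approached as far as the arm can. A call with a gripper value outside its range is refused whole. The fingers move at their own pace and stop on an object; FORCE is the grip in N (left out, the last holds). Time passes only in rows, so rows that repeat a pose let the fingers close. It gives the time, the measured TCP pose, the force and the opening at its end, in the units of the state.
- status.get_state(): the state, without advancing time (a new reading comes with each control period).
- cams.read_camera(name): name is "side" or "top"; returns the picture (400x640x3 uint8, blue, green, red); there is no depth.
- cams.calibration(name): a dict with "camera_matrix" (3x3 intrinsics, pixels), "k1" (the pictures are not rectified: a ray, as slopes to the right and down, at radius r is drawn at 1 + k1 r^2 times it, then the intrinsics apply), "cam_to_world" (4x4, takes a point from camera to world coordinates). Camera axes: x right, y down, z forward; pixel columns grow to the right and rows downward; lengths in m; the calibration is good to about 2 mm. A picture is of the moment at which its call begins. calibration takes no time and is no camera call.
- ctrl.sign_off(): hands the job in, once; it reports no verdict.
The state is a dict: "time": time; "qpos": joint angles; "dq": joint speeds; "joint_efforts": joint torques, N m; "eef_pos": TCP position; "tcp_rot": TCP orientation; "contact_force": force on the tool from outside, world axes, zero at the start; "wrist_torque": the same for the moment, N m; "opening": opening from 0.0 (shut) to 1.0 (fully open).
Only numpy, scipy, OpenCV 4.12 (cv2) and the standard library are available. Lean on these libraries where they do the work, as an engineer would, in place of code of your own. Each camera call takes 0.05 s, during which the arm holds its last target. There are 200 camera calls.

## Working session

There is one attempt and no reset: what is moved stays moved. The work goes in short steps, Python scripts to look and compute and a shell command to move; the robot and the scene stay as the last step left them, time stands still between calls to the robot, and variables do not carry over. Pictures are saved under pics/ and viewed, on a budget of 10 in all, crops included, one or two more only if the job needs it, and the job is handed in when it is done.

```bash
ls; mkdir -p pics
python3 - <<'E'
from plant import status,cams
import cv2,numpy as np
s=status.get_state();print(s)
for n in("side","top"):
    im=cams.read_camera(n);cv2.imwrite(f"pics/{n}0.png",im)
    c=cams.calibration(n);print(n,c)
E
```

```text
pics
{'time': 0.0, 'qpos': array([ 1.04100288e+00,  2.87211769e-01,  1.57819696e+00, -1.46455273e-05,
        1.27860543e+00, -1.50009867e-01]), 'dq': array([ 1.25617134e-03,  1.03912448e-03,  1.90021224e-03,  3.20610298e-05,
        3.07675241e-04, -4.27408169e-05]), 'joint_efforts': array([-8.82070617e-04, -4.05961990e+01, -2.92631471e+01, -1.15609569e-04,
        5.69905547e-03,  1.08984352e-05]), 'eef_pos': array([0.24986383, 0.62630556, 0.21960567]), 'tcp_rot': array([ 1.88750414e-01,  9.82024345e-01, -1.14381715e-03, -3.97048535e-04]), 'contact_force': array([-0.16962893, -0.0703255 ,  0.42485399]), 'wrist_torque': array([-0.00718781,  0.01641603, -0.07581146]), 'opening': 1.002054433835415}
side {'camera_matrix': array([[470.87049852,   0.        , 322.01163616],
       [  0.        , 470.87049852, 196.40590389],
       [  0.        ,   0.        ,   1.        ]]), 'k1': -0.07431754783187441, 'cam_to_world': array([[ 0.99662606, -0.06223993,  0.05350411,  0.38194267],
       [-0.0809358 , -0.63697025,  0.76662787, -0.95133864],
       [-0.01363434, -0.76837171, -0.63985859,  0.95634342],
       [ 0.        ,  0.        ,  0.        ,  1.        ]])}
top {'camera_matrix': array([[370.90438437,   0.        , 326.7193346 ],
       [  0.        , 370.90438437, 195.62817612],
       [  0.        ,   0.        ,   1.        ]]), 'k1': -0.013798355841810031, 'cam_to_world': array([[-0.00614397, -0.98206726,  0.18843078,  0.28254782],
       [-0.99974807,  0.01010051,  0.02004429,  0.01507572],
       [-0.02158809, -0.18826015, -0.9818819 ,  1.09265709],
       [ 0.        ,  0.        ,  0.        ,  1.        ]])}
```

View pics/side0.png

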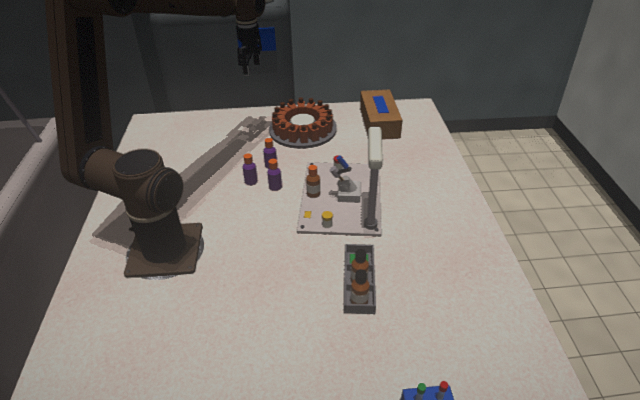

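View pics/top0.png

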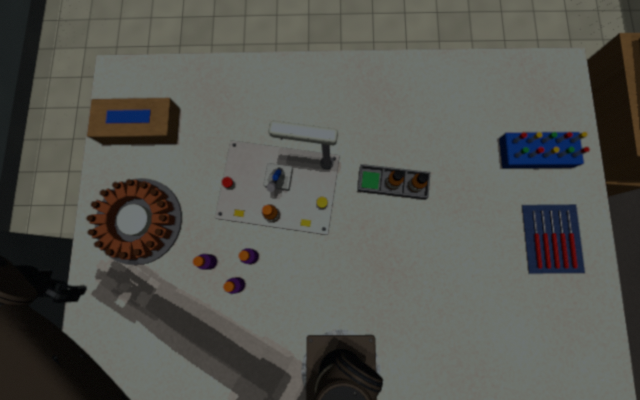

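The side view shows the rack at about (360,278) and the deck with the crank at about (345,175). The top view shows the green pad at (371,180), the blue knob at (278,176), the sampler bar at (303,132), and jars at (228,183) red and (322,203) yellow. Orange-capped candidates in top: (271,213), (205,261), (248,256), (234,285). Only (271,213), side (313,182), is amber and on the deck; the others are purple. I'll confirm that in one enlarged crop.

```bash
python3 - <<'E'
import cv2,numpy as np
a=cv2.imread("pics/side0.png")[140:320,230:410];b=cv2.imread("pics/top0.png")[110:290,195:375]
f=lambda i:cv2.convertScaleAbs(cv2.resize(i,(400*1,400),interpolation=cv2.INTER_CUBIC),alpha=1.4)
cv2.imwrite("pics/crop0.png",np.hstack([f(a),f(b)]))
E
cat > h.py <<'E'
import cv2,numpy as np
from plant import status,cams
from scipy.spatial.transform import Rotation as R
def ray(n,uv):
    c=cams.calibration(n);K=c["camera_matrix"];T=c["cam_to_world"]
    d=(np.array(uv,float)-K[:2,2])/K[0,0];u=d.copy()
    for _ in range(20):u=d/(1+c["k1"]*(u@u))
    return T[:3,3],T[:3,:3]@np.r_[u,1]
def plane(n,uv,z):
    o,d=ray(n,uv);return o+d*(z-o[2])/d[2]
def proj(n,p):
    c=cams.calibration(n);K=c["camera_matrix"];T=c["cam_to_world"]
    q=T[:3,:3].T@(np.array(p)-T[:3,3]);u=q[:2]/q[2];return K[0,0]*u*(1+c["k1"]*(u@u))+K[:2,2]
def tri(uvs,uvt):
    A=np.zeros((3,3));b=np.zeros(3);L=[]
    for n,uv in(("side",uvs),("top",uvt)):
        o,d=ray(n,uv);d=d/np.linalg.norm(d);M=np.eye(3)-np.outer(d,d);A+=M;b+=M@o;L.append((M,o))
    p=np.linalg.solve(A,b);return p,[round(1e3*np.linalg.norm(M@(p-o)),1) for M,o in L]
def blobs(im,hlo,hhi,smin=120,vmin=40,roi=None,amin=8):
    h=cv2.cvtColor(im,cv2.COLOR_BGR2HSV);m=cv2.inRange(h,(hlo,smin,vmin),(hhi,255,255))
    if roi:
        z=np.zeros_like(m);x0,y0,x1,y1=roi;z[y0:y1,x0:x1]=255;m&=z
    n,l,s,c=cv2.connectedComponentsWithStats(m)
    return [(c[i].round(1).tolist(),s[i].tolist()) for i in range(1,n) if s[i,4]>=amin],m
E
python3 - <<'E'
from h import *
S=cv2.imread("pics/side0.png");T=cv2.imread("pics/top0.png")
rs=(230,140,410,320);rt=(195,110,435,290)
for nm,lo,hi in(("blue",100,125),("green",45,80),("orange",4,16),("yellow",20,34)):
    print(nm,"S",blobs(S,lo,hi,roi=rs)[0],"\n   T",blobs(T,lo,hi,roi=rt)[0])
E
```

```text
blue S [([342.1, 160.7], [337, 156, 11, 11, 34])] 
   T [([276.4, 174.7], [273, 169, 8, 12, 65])]
green S [([352.1, 256.7], [350, 254, 5, 8, 22])] 
   T [([370.1, 179.9], [362, 172, 17, 17, 256])]
orange S [([268.3, 143.2], [265, 140, 7, 8, 49]), ([247.7, 158.1], [244, 153, 8, 11, 68]), ([272.7, 163.2], [268, 158, 9, 11, 73]), ([312.5, 173.9], [307, 165, 12, 17, 150]), ([359.8, 265.1], [352, 260, 16, 10, 104]), ([359.9, 286.3], [352, 280, 17, 12, 127])] 
   T [([394.7, 179.9], [389, 172, 15, 13, 81]), ([417.8, 182.6], [412, 174, 15, 15, 88]), ([269.4, 211.7], [262, 205, 16, 15, 180]), ([243.6, 255.3], [239, 250, 11, 11, 86]), ([198.7, 260.8], [195, 256, 9, 11, 80]), ([228.8, 285.6], [224, 281, 11, 9, 81])]
yellow S [([307.2, 213.9], [304, 211, 7, 7, 40]), ([326.8, 215.2], [322, 211, 11, 10, 77])] 
   T [([321.5, 202.1], [317, 197, 10, 11, 95]), ([238.7, 212.8], [234, 210, 10, 7, 55]), ([305.3, 222.5], [301, 220, 10, 6, 53])]
```

View pics/crop0.png

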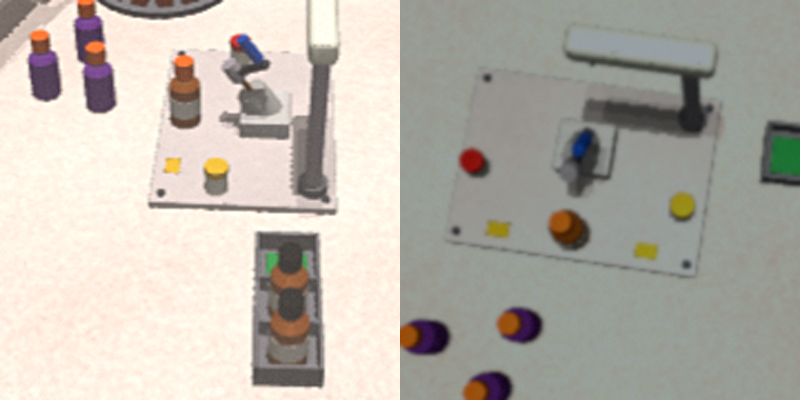

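The crop confirms it: the amber bottle with the orange cap on the deck is the blocker (top 269,210; side 312,171), and the three purple ones are decoys. Next I'll measure.

Run:
```python
from h import *
np.set_printoptions(precision=4,suppress=True)
S=cv2.imread("pics/side0.png");T=cv2.imread("pics/top0.png")
for nm,im,(x,y,w,h) in(("S",S,(304,163,18,20)),("T",T,(260,203,20,18))):
    hsv=cv2.cvtColor(im,cv2.COLOR_BGR2HSV)[y:y+h,x:x+w];print(nm,"V");print(hsv[...,2])
def q(im,lo,hi,roi,smin=120,vmin=40):
    b,m=blobs(im,lo,hi,smin,vmin,roi);c=max(cv2.findContours(m,0,2)[0],key=cv2.contourArea);return cv2.minAreaRect(c),cv2.boxPoints(cv2.minAreaRect(c))
r,b=q(T,45,80,(355,160,390,200));print("pad",r,[plane("top",p,.004) for p in b],plane("top",r[0],.004))
# sampler bar bright white in top
g=cv2.cvtColor(T,cv2.COLOR_BGR2GRAY);print(np.percentile(g[120:145,265:345],[5,50,90]),g[150,240])
for th in(150,165,180):
    m=np.zeros_like(g);m[115:150,262:345]=(g[115:150,262:345]>th)*255
    cs=cv2.findContours(m,0,2)[0]
    if cs:
        r=cv2.minAreaRect(max(cs,key=cv2.contourArea));print(th,r,plane("top",r[0],.266),[plane("top",p,.266) for p in cv2.boxPoints(r)])
for nm,im,roi in(("side",S,(330,150,352,172)),("top",T,(268,164,286,190))):
    r,b=q(im,100,125,roi,110,30);print("knob",nm,r,b.tolist())
print("knob tri",tri((342.1,160.7),(276.4,174.7)))
# deck holes from crop
for u in((456,231),(488,77),(686,265)):print("hole",plane("top",(195+(u[0]-400)*.45,110+u[1]*.45),.012))
print("jarY",tri((326.8,213.5),(321.5,202.1)),"red",[blobs(T,0,4,120,40,(218,170,240,195))[0],blobs(T,170,180,120,40,(218,170,240,195))[0]])
```

```text
S V
[[184 184 184 176 171 159 113  70  81 136 170 173 173 172 174 172 169 169]
 [183 182 180 173 168 148 100  90  98 138 173 173 175 173 174 171 170 171]
 [183 183 170 165 175 177 181 185 186 184 183 180 175 171 174 172 173 173]
 [183 184 175 172 182 184 188 186 185 185 185 185 181 172 175 173 174 173]
 [184 183 163 155 175 184 187 185 183 185 186 186 171 167 172 171 176 173]
 [183 186 166 139 140 167 185 188 187 189 186 182 159 154 173 172 173 170]
 [183 185 175 154 119 122 161 178 184 184 167 129 102 144 178 175 171 173]
 [184 184 169 154 118  85  90  94  95  92  91  86  92 142 174 175 173 170]
 [183 171 167 163 123  83  86  85  85  86  87  85  84 139 177 174 171 174]
 [185 175 171 167 127  82  87  89  91  93  89  88  88 140 177 174 172 171]
 [184 169 161 177 143  87  85  90  91  94  90  86  96 141 178 177 173 170]
 [183 169 163 176 147 100  84  91  91  91  90  83  90 127 164 171 172 171]
 [187 169 151 133 109  91  81  86  92  91  90  85  95 108 123 155 169 171]
 [184 176 150 117 106 106  92  84  83  87  89  99 108 111 109 129 163 174]
 [171 152 128 109 112 110 116 112 112 115 115 
[... 2211 characters left out ...]
.004 ]
[ 53. 110. 113.] 106
knob side ((342.306884765625, 161.28274536132812), (13.453369140625, 3.570955753326416), 48.366458892822266) [[336.5034484863281, 157.4413604736328], [339.1723937988281, 155.06895446777344], [348.1103210449219, 165.12413024902344], [345.4413757324219, 167.4965362548828]]
knob top ((276.5, 174.5), (11.0, 7.0), 90.0) [[273.0, 169.0], [280.0, 169.0], [280.0, 180.0], [273.0, 180.0]]
knob tri (array([0.5201, 0.1654, 0.1551]), [np.float64(0.6), np.float64(0.6)])
hole [0.4379 0.353  0.012 ]
hole [0.6521 0.3189 0.012 ]
hole [0.3901 0.0466 0.012 ]
jarY (array([0.464 , 0.0513, 0.0545]), [np.float64(0.8), np.float64(0.8)]) red [[([226.9, 182.0], [222, 177, 11, 11, 94])], []]
```

Run:
```python
from h import *
np.set_printoptions(precision=4,suppress=True)
S=cv2.imread("pics/side0.png");T=cv2.imread("pics/top0.png")
for nm,im,roi in(("S",S,(303,160,322,172)),("T",T,(258,200,280,222))):
    h=cv2.cvtColor(im,cv2.COLOR_BGR2HSV);x0,y0,x1,y1=roi
    m=cv2.inRange(h,(4,120,150 if nm=="S" else 85),(18,255,255))
    ys,xs=np.nonzero(m[y0:y1,x0:x1]);print(nm,xs.mean()+x0,ys.mean()+y0,xs.min()+x0,xs.max()+x0,ys.min()+y0,ys.max()+y0,len(xs))
    if nm=="S":cs=(xs.mean()+x0,ys.mean()+y0)
    else:ct=(xs.mean()+x0,ys.mean()+y0)
print(tri(cs,ct),plane("top",ct,.116),plane("side",cs,.116))
b=lambda n:{"side":(300,115,390,215),"top":(255,115,345,215)}[n]
out=[]
for n,im in(("side",S),("top",T)):
    x0,y0,x1,y1=b(n);out.append(cv2.convertScaleAbs(cv2.resize(im[y0:y1,x0:x1],None,fx=4.4,fy=4.4,interpolation=cv2.INTER_CUBIC),alpha=1.2 if n=="side" else 1.8))
cv2.imwrite("pics/crop1.png",np.hstack(out))
```

```text
S 312.3529411764706 167.0 309 316 165 169 34
T 266.5416666666667 209.23611111111111 262 271 205 213 72
(array([0.4345, 0.1961, 0.1164]), [np.float64(0.1), np.float64(0.1)]) [0.4346 0.1962 0.116 ] [0.4344 0.1965 0.116 ]
```

View pics/crop1.png

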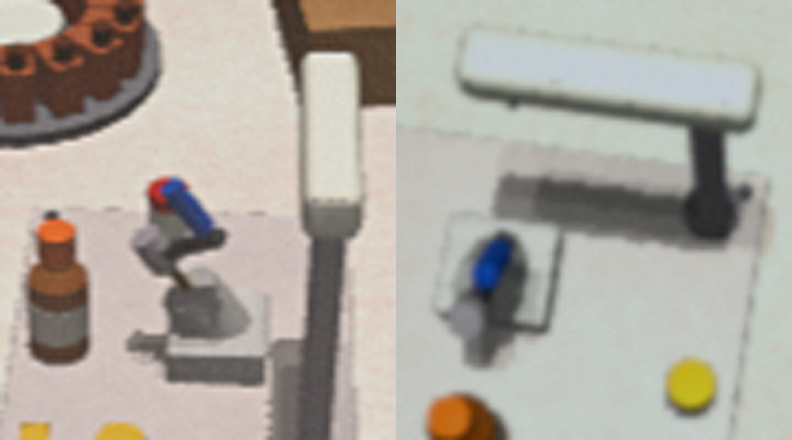

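Run:
```python
from h import *
np.set_printoptions(precision=4,suppress=True)
s=lambda u,v:(300+u/4.4,115+v/4.4)
t=lambda u,v:(255+(u-396)/4.4,115+v/4.4)
ht,e=tri(s(148,238),t(468,314));print("hubtop",ht,e)
print("bar",tri(s(330,127),t(608,75)))
for p in((463,28),(757,65),(750,120),(462,85)):print(plane("top",t(*p),.266))
for p in((303,55),(357,55),(357,200),(303,205)):print("s",plane("side",s(*p),.266))
k=np.array([.5201,.1654,.1551])
for dn in(-25,-15,-9,0,10):
    a=np.radians(dn);ax=np.array([-np.sin(np.radians(35))*np.cos(a),-np.sin(np.radians(35))*np.sin(a),np.cos(np.radians(35))])
    h=ht+.014*ax;d=k-h;print(dn,"hub",h,"k-h axial",d@ax*1e3,"radial",np.linalg.norm(d-ax*(d@ax))*1e3)
# knob ends
print("knobends",tri(s(172,187),t(488,275)),tri(s(205,228),t(500,245)))
print("boss block",[plane("top",t(*p),.03) for p in((450,215),(560,230),(548,328),(440,312))])
```

```text
hubtop [0.4979 0.1853 0.1118] [np.float64(0.1), np.float64(0.1)]
bar (array([0.5975, 0.087 , 0.2599]), [np.float64(1.1), np.float64(1.1)])
[0.6218 0.1648 0.266 ]
[0.5985 0.0067 0.266 ]
[0.5678 0.0108 0.266 ]
[0.5895 0.1646 0.266 ]
s [0.5936 0.1615 0.266 ]
s [0.6275 0.1582 0.266 ]
s [0.5994 0.0024 0.266 ]
s [0.5679 0.0005 0.266 ]
-25 hub [0.4906 0.1887 0.1233] k-h axial 5.107214295270103 radial 48.9987023965357
-15 hub [0.4901 0.1874 0.1233] k-h axial 6.218907477609105 radial 48.55053300512295
-9 hub [0.49   0.1866 0.1233] k-h axial 7.111265959972653 radial 48.169211372379245
0 hub [0.4899 0.1853 0.1233] k-h axial 8.741453500102866 radial 47.42135349578614
10 hub [0.49   0.1839 0.1233] k-h axial 10.918647277253465 radial 46.31435514547812
knobends (array([0.5103, 0.1646, 0.1675]), [np.float64(1.3), np.float64(1.3)]) (array([0.5348, 0.1627, 0.1343]), [np.float64(0.9), np.float64(0.9)])
boss block [array([0.5846, 0.2133, 0.03  ]), array([0.5732, 0.1385, 0.03  ]), array([0.5058, 0.1457, 0.03  ]), array([0.5175, 0.2184, 0.03  ])]
```

```bash
cat >> h.py <<'E'
def go(p,yaw=None):
    """shift (cm, tool axes) and twist from the present pose to world p with tool y at heading yaw deg"""
    s=status.get_state();Rm=R.from_quat(s["tcp_rot"]).as_matrix();d=Rm.T@(np.array(p)-s["eef_pos"])*100
    cur=np.degrees(np.arctan2(Rm[1,1],Rm[0,1]));tw=0 if yaw is None else -np.radians(yaw-cur)
    print("t",s["time"],"pos",s["eef_pos"].round(4),"ycur",cur.round(1),"tilt",np.degrees(np.arccos(-Rm[2,2])).round(2),"F",s["contact_force"].round(1),"shift",d.round(2),"twist",round(float(tw),3),"dist",np.linalg.norm(d).round(1))
E
python3 -c "
from h import *
go([.4345,.196,.22],81)"
```

```text
t 0.1 pos [0.2499 0.6264 0.2198] ycur 68.2 tilt 0.12 F [-0.2  0.1 -0.2] shift [-33.1  -33.13   0.04] twist -0.223 dist 46.8
```

```bash
python3 -m inch '[[0.4,[-2,-2,0],-0.05],[0.4,[-5,-5,0],-0.12],[0.4,[-8,-8,0],-0.223],[0.4,[-11,-11,0],-0.223],[0.4,[-14,-14,0],-0.223],[0.4,[-17,-17,0],-0.223],[0.4,[-20,-20,0],-0.223],[0.4,[-23,-23,0],-0.223],[0.4,[-26,-26,0],-0.223],[0.4,[-29,-29,0],-0.223],[0.4,[-31.5,-31.5,0],-0.223],[0.4,[-33.1,-33.1,0],-0.223],[0.4,[-33.1,-33.1,0],-0.223],[0.4,[-33.1,-33.1,0],-0.223],[0.4,[-33.1,-33.1,0],-0.223]]' 40; python3 -c "
from h import *
go([.4345,.196,.102],81)
cv2.imwrite('pics/side1.png',cams.read_camera('side')[100:250,230:430])
a=cv2.imread('pics/side1.png');cv2.imwrite('pics/side1.png',cv2.resize(a,None,fx=3.5,fy=3.5))"
```

```text
time: 1.6
eef_pos: [0.4344, 0.1975, 0.2208]
tcp_rot: [0.078, 0.997, 0.0, -0.0]
contact_force: [0.1, -0.2, -0.3]
opening: 0.702
t 1.6 pos [0.4344 0.1975 0.2208] ycur 81.1 tilt 0.04 F [ 0.1 -0.2 -0.3] shift [-0.04 -0.15 11.88] twist 0.001 dist 11.9
```

View pics/side1.png

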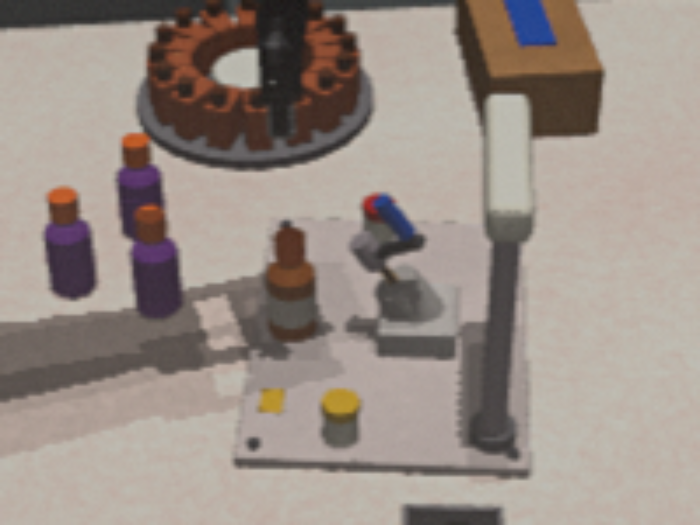

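The gripper tips, at crop (280,130), are above the bottle cap at (290,240). I'll descend and grip.

```bash
python3 -m inch '[[0.4,[0,-0.15,3],0],[0.4,[0,-0.15,6],0],[0.4,[0,-0.15,8.5],0],[0.4,[0,-0.15,10.5],0],[0.4,[0,-0.15,11.9],0],[0.4,[0,-0.15,11.9],0],[-0.6,[0,-0.15,11.9],0],[-0.8,[0,-0.15,11.9],0],[-0.8,[0,-0.15,11.9],0],[-0.8,[0,-0.15,11.9],0],[-0.8,[0,-0.15,11.9],0],[-0.8,[0,-0.15,11.9],0],[-0.8,[0,-0.15,11.9],0]]' 40; python3 -c "
from h import *
go([.4345,.196,.15],81)"
```

```text
time: 2.95
eef_pos: [0.4359, 0.1955, 0.1037]
tcp_rot: [0.078, 0.997, 0.0, 0.001]
contact_force: [-0.1, -0.2, 5.5]
opening: 0.279
t 2.95 pos [0.4359 0.1955 0.1037] ycur 81.0 tilt 0.17 F [-0.1 -0.2  5.5] shift [ 0.14  0.03 -4.63] twist 0.0 dist 4.6
```

```bash
python3 -m inch '[[-0.8,[0,0,-1.5],0],[-0.8,[0,0,-4],0],[-0.8,[0,0,-6.5],0],[-0.8,[0,0,-8.6],0],[-0.8,[-0.3,-2,-8.6],0],[-0.8,[-0.75,-5,-8.6],0],[-0.8,[-1.2,-8,-8.6],0],[-0.8,[-1.65,-11,-8.6],0],[-0.8,[-2.1,-14,-8.6],0],[-0.8,[-2.6,-17,-8.6],0],[-0.8,[-3.1,-20,-8.6],0],[-0.8,[-3.8,-23,-8.6],0],[-0.8,[-5,-25.5,-8.6],0],[-0.8,[-7,-27,-8.6],0],[-0.8,[-9.5,-27,-8.6],0],[-0.8,[-12,-27,-8.6],0],[-0.8,[-14,-27,-8.6],0],[-0.8,[-14.6,-27,-8.6],0],[-0.8,[-14.6,-27,-8.6],0],[-0.8,[-14.6,-27,-8.6],0]]'
python3 - <<'E'
from h import *
go([.5383,-.0935,.11],81)
S=cams.read_camera("side");T=cams.read_camera("top")
cv2.imwrite("pics/s2.png",S);cv2.imwrite("pics/t2.png",T)
f=lambda i:cv2.resize(i,(400,400),interpolation=cv2.INTER_CUBIC)
cv2.imwrite("pics/c2.png",np.hstack([f(S[180:330,290:440]),cv2.convertScaleAbs(f(T[120:240,320:440]),alpha=1.6)]))
E
```

```text
time: 4.95
eef_pos: [0.5356, -0.0938, 0.1873]
tcp_rot: [0.078, 0.997, 0.0, -0.001]
contact_force: [-0.0, 0.6, -1.5]
opening: 0.281
t 4.95 pos [ 0.5356 -0.0938  0.1873] ycur 81.0 tilt 0.12 F [-0.   0.6 -1.5] shift [-0.27  0.07  7.73] twist 0.0 dist 7.7
```

View pics/c2.png

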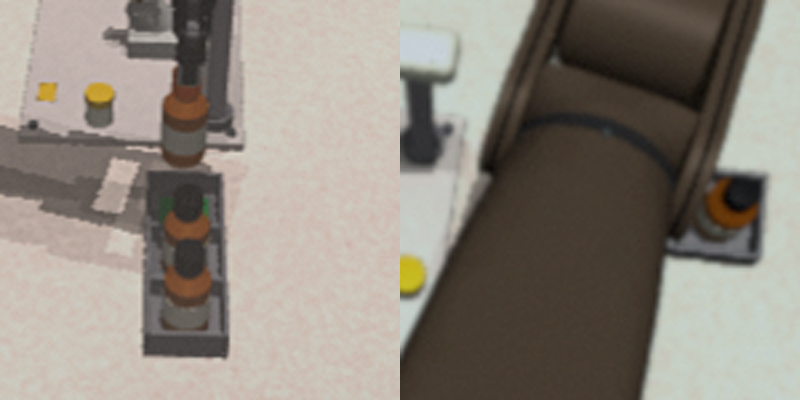

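The bottle is held upright at side crop (185,130), just short of the pad at (190,205), clear of post and rack. Now lowering.

```bash
python3 -m inch '[[-0.8,[-0.27,0.07,1],0],[-0.8,[-0.27,0.07,3],0],[-0.8,[-0.27,0.07,5],0],[-0.8,[-0.27,0.07,7],0],[-0.8,[-0.27,0.07,8],0],[-0.8,[-0.27,0.07,8.5],0],[-0.8,[-0.27,0.07,8.8],0],[-0.8,[-0.27,0.07,8.8],0],[-0.8,[-0.27,0.07,8.8],0]]'; python3 -m inch '[[-0.8,[0,0,0.1],0],[-0.8,[0,0,0.2],0],[-0.8,[0,0,0.2],0],[-0.8,[0,0,0.2],0]]'
```

```text
time: 5.95
eef_pos: [0.5402, -0.0942, 0.101]
tcp_rot: [0.078, 0.997, -0.0, 0.001]
contact_force: [-0.4, -0.4, -0.9]
opening: 0.278
time: 6.35
eef_pos: [0.5395, -0.0939, 0.0981]
tcp_rot: [0.078, 0.997, -0.0, 0.0]
contact_force: [-0.0, 0.8, -1.1]
opening: 0.276
```

```bash
python3 -m inch '[[-0.8,[0,0,0.1],0],[-0.8,[0,0,0.15],0],[-0.8,[0,0,0.15],0],[-0.8,[0,0,0.15],0]]';python3 -m inch '[[-0.8,[0,0,0.1],0],[-0.8,[0,0,0.15],0],[-0.8,[0,0,0.15],0],[-0.8,[0,0,0.15],0]]'
```

```text
time: 6.75
eef_pos: [0.5398, -0.0941, 0.097]
tcp_rot: [0.078, 0.997, -0.0, 0.0]
contact_force: [-0.2, -1.1, 0.3]
opening: 0.279
time: 7.15
eef_pos: [0.5407, -0.0945, 0.0969]
tcp_rot: [0.078, 0.997, -0.0, 0.001]
contact_force: [-1.2, -0.1, 7.2]
opening: 0.282
```

Contact: 7 N up. Release and lift off.

```bash
python3 -m inch '[[-0.3,[0,0,-0.05],0],[-0.1,[0,0,-0.05],0],[0.1,[0,0,-0.05],0],[0.1,[0,0,-0.05],0],[0.1,[0,0,-0.05],0],[0.1,[0,0,-0.05],0],[0.1,[0,0,-1],0],[0.1,[0,0,-3],0],[0.1,[0,0,-6],0],[0.1,[0,0,-9],0],[0.1,[0,0,-11],0],[0.1,[1,0,-12],0],[0.1,[4,0,-12],0],[0.1,[7,0,-12],0],[0.1,[10,2,-12],0],[0.1,[13,5,-12],0],[0.1,[13,5,-12],0],[0.1,[13,5,-12],0]]'
python3 - <<'E'
from h import *
go([.47,.166,.21],81)
S=cams.read_camera("side");T=cams.read_camera("top")
cv2.imwrite("pics/s3.png",S);cv2.imwrite("pics/t3.png",T)
f=lambda i:cv2.resize(i,(400,400),interpolation=cv2.INTER_CUBIC)
cv2.imwrite("pics/c3.png",np.hstack([f(S[200:320,300:420]),cv2.convertScaleAbs(f(S[140:220,300:380]),alpha=1.2)]))
E
```

```text
time: 8.95
eef_pos: [0.4189, -0.0239, 0.216]
tcp_rot: [0.078, 0.997, -0.0, 0.001]
contact_force: [-0.2, -0.9, 0.2]
opening: 0.549
t 8.95 pos [ 0.4189 -0.0239  0.216 ] ycur 81.1 tilt 0.14 F [-0.2 -0.9  0.2] shift [-2.1  19.55  0.59] twist 0.002 dist 19.7
```

View pics/c3.png

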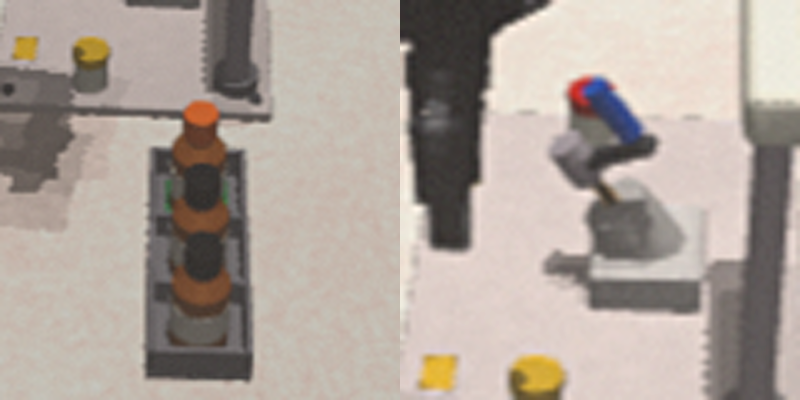

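The bottle stands in the green bay (crop 200,130). The knob is unchanged, with its upper end at crop (593,92) and its lower end at (640,138). Now approaching the knob upright, offset towards the robot and watching forces.

```bash
python3 -m inch '[[0,[0,3,0],0],[0,[-0.5,7,0],0],[0,[-1,11,0],0],[0,[-1.5,15,0],0],[0,[-2.1,18,0],0],[0,[-2.1,19.5,0],0],[0,[-4,19,0],0],[0,[-6.25,18.9,0],0],[0,[-6.25,18.9,0],0],[0,[-6.25,18.9,0],0]]'
python3 - <<'E'
from h import *
go([.512,.166,.158],81)
S=cams.read_camera("side");T=cams.read_camera("top")
cv2.imwrite("pics/s4.png",S);cv2.imwrite("pics/t4.png",T)
f=lambda i:cv2.resize(i,(400,500),interpolation=cv2.INTER_CUBIC)
cv2.imwrite("pics/c4.png",np.hstack([f(S[100:200,300:380]),cv2.convertScaleAbs(f(T[110:210,255:335]),alpha=1.6)]))
E
```

```text
time: 10.05
eef_pos: [0.5102, 0.1519, 0.2146]
tcp_rot: [0.079, 0.997, -0.0, -0.001]
contact_force: [-0.8, -1.0, -0.2]
opening: 0.502
t 10.05 pos [0.5102 0.1519 0.2146] ycur 80.9 tilt 0.09 F [-0.8 -1.  -0.2] shift [0.04 1.42 5.66] twist -0.001 dist 5.8
```

View pics/c4.png

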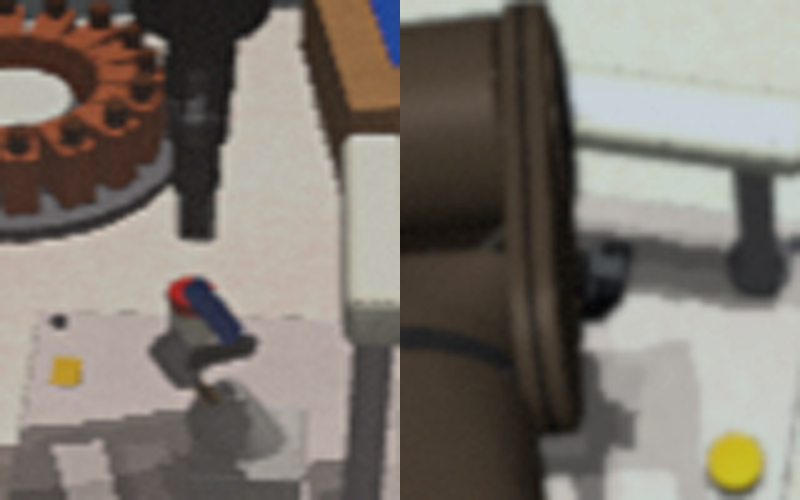

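The fingers, at side crop (200,235), are above and just short of the knob at (215,310). The wrist is about 40 mm clear of the bar's edge at (345,200). I'll shift +y and descend in stages.

```bash
python3 -m inch '[[0,[0.04,0.7,0],0],[0,[0.04,1.42,0],0],[0,[0.04,1.42,1],0],[0,[0.04,1.42,2],0],[0,[0.04,1.42,3],0],[0,[0.04,1.42,3],0]]';python3 -m inch '[[0,[0,0,0.7],0],[0,[0,0,1.4],0],[0,[0,0,2],0],[0,[0,0,2.6],0],[0,[0,0,2.6],0],[0,[0,0,2.6],0]]'; python3 -c "
from h import *
go([.512,.166,.158],81)"
```

```text
time: 10.75
eef_pos: [0.5103, 0.1665, 0.1821]
tcp_rot: [0.078, 0.997, -0.001, -0.002]
contact_force: [0.6, 0.2, -0.6]
opening: 0.5
time: 11.35
eef_pos: [0.512, 0.1668, 0.1589]
tcp_rot: [0.078, 0.997, -0.0, -0.0]
contact_force: [-0.5, 0.5, 0.7]
opening: 0.5
t 11.35 pos [0.512  0.1668 0.1589] ycur 81.0 tilt 0.01 F [-0.5  0.5  0.7] shift [-0.02 -0.07  0.09] twist 0.0 dist 0.1
```

```bash
python3 -m inch '[[-0.5,[0,0,0],0],[-1,[0,0,0],0],[-1,[0,0,0],0],[-1,[0,0,0],0],[-1,[0,0,0],0],[-1,[0,0,0],0],[-1,[0,0,0],0],[-1,[0,0,0],0]]' 25
python3 - <<'E'
from h import *
print({k:v for k,v in status.get_state().items() if k in("eef_pos","contact_force","wrist_torque","opening")})
S=cams.read_camera("side");T=cams.read_camera("top")
cv2.imwrite("pics/s5.png",S)
f=lambda i:cv2.resize(i,(600,600),interpolation=cv2.INTER_CUBIC)
cv2.imwrite("pics/c5.png",f(S[110:200,300:390]))
E
```

```text
time: 12.15
eef_pos: [0.5132, 0.167, 0.1612]
tcp_rot: [0.078, 0.997, 0.0, 0.002]
contact_force: [-1.5, -0.5, 5.4]
opening: 0.007
{'eef_pos': array([0.51317752, 0.16700913, 0.16116124]), 'contact_force': array([-1.51680545, -0.51500732,  5.35807562]), 'wrist_torque': array([0.00295975, 0.15617247, 0.03976794]), 'opening': 0.006534411609629107}
```

View pics/c5.png

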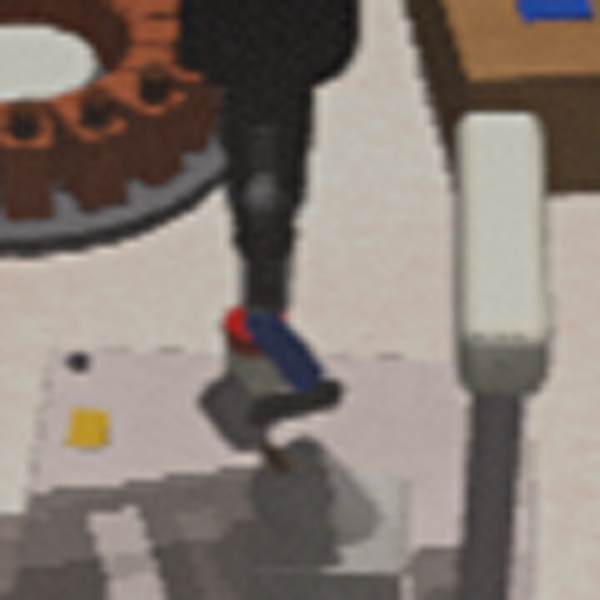

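The jaws shut on nothing: the tips, at crop (265,310), are just above or behind the knob's upper end at (265,320). I'll compare projections with the picture.

Run:
```python
from h import *
np.set_printoptions(precision=4,suppress=True)
p=np.array([.5132,.167,.1612])
for dz in(0,-.019,-.03):
    q=proj("side",p+[0,0,dz]);print(dz,q,"crop5",(q-[300,110])*6.667,"top",proj("top",p+[0,0,dz]))
T=cv2.imread("pics/t0.png") if False else cv2.imread("pics/top0.png")
S=cv2.imread("pics/side0.png")
h=cv2.cvtColor(T,cv2.COLOR_BGR2HSV)[165:190,266:288];print(h[...,0]);print(h[...,1]);print(h[...,2])
```

```text
0 [339.5388 158.8608] crop5 [263.6051 325.7547] top [275.3322 176.4825]
-0.019 [339.4751 164.1456] crop5 [263.1808 360.989 ] top [276.465  178.2005]
-0.03 [339.4387 167.164 ] crop5 [262.9375 381.1121] top [277.1014 179.1656]
[[ 40  50  50  60  60  50  50  50  50  60  60  60  50  60  45  40  45  30
   30  30  40  30]
 [ 38  50  50  60  60  60  50  60  50  50  60  53  60  60  60  50  50  50
   60  60  60  50]
 [ 50  60  53  50  60  60  50  50  50  53  50  60  60  60  70  60  50  50
   45  50  60  60]
 [ 50  50  60  60  60  53  45  50  50  60  60  90 110 108  90  75  45  50
   40  50  50  50]
 [ 45  60  53  50  60  50  50  45  60 100 108 111 111 111 109 110  60  45
   53  50  50  50]
 [ 50  50  50  60  60  50  45  45 105 113 113 111 110 110 111 116  90  60
   50  60  60  50]
 [ 40  60  45  50  53  50  60  75 109 111 110 110 109 110 110 113  75  60
   50  50  60  60]
 [ 45  45  50  53  50  50  70  98 112 110 110 110 110 110 112 108  90  60
   50  50  60  60]
 [ 45  50  45  53  60  60 100 111 111 110 110 110 111 110 111 112 105  60
   60  60  50  60]
 [ 60  50  50  45  50  75 107 111 111 
[... 5402 characters left out ...]
4  33  37  37  37  39  42  54
   78  90  95 102]
 [108 100  81  67  64  60  55  49  37  26  28  34  37  38  37  37  42  58
   81  90  96 104]
 [103  91  77  74  73  70  64  57  47  36  31  34  37  37  37  38  48  71
   86  91  96 102]
 [ 87  80  76  77  77  76  73  64  51  39  33  35  36  37  38  41  58  80
   89  91  95 101]
 [ 67  73  76  77  77  77  76  70  55  40  34  35  38  37  39  49  72  87
   92  94  97 100]
 [ 70  73  75  76  76  75  75  71  60  41  33  34  36  37  38  50  73  84
   89  90  94  98]
 [ 89  79  75  75  75  74  75  72  59  43  34  33  33  33  33  41  53  61
   67  73  80  83]
 [ 98  84  76  74  75  74  74  70  57  43  39  38  37  38  37  38  40  44
   48  51  54  55]]
```

Run:
```python
from h import *
np.set_printoptions(precision=1,suppress=True)
for p,obs in(((.5102,.1519,.2146),(340,147.6)),((.4344,.1975,.2208),(310.6,138.6)),((.5132,.167,.1612),(340,156.5))):
    for dz in(0,-.006,-.019):print(dz,proj("side",np.array(p)+[0,0,dz]),"obs",obs)
red=plane("top",(226.9,182),.052);print("redjar",red,proj("side",red))
S=cv2.imread("pics/s5.png");print(S[150:170,330:352].sum(2))
h=cv2.cvtColor(S,cv2.COLOR_BGR2HSV);print(h[150:170,330:352,0]);
print(h[150:170,330:352,1])
```

```text
0 [339.3 146.5] obs (340, 147.6)
-0.006 [339.2 148.3] obs (340, 147.6)
-0.019 [339.2 152.1] obs (340, 147.6)
0 [311.4 137.4] obs (310.6, 138.6)
-0.006 [311.4 139.2] obs (310.6, 138.6)
-0.019 [311.5 142.9] obs (310.6, 138.6)
0 [339.5 158.9] obs (340, 156.5)
-0.006 [339.5 160.5] obs (340, 156.5)
-0.019 [339.5 164.1] obs (340, 156.5)
redjar [0.5 0.3 0.1] [337.7 158.1]
[[549 548 549 554 565 485 310 155 112 111 122 120 178 302 478 548 549 541
  537 543 544 548]
 [549 545 546 550 556 485 309 152 119 127 138 126 178 318 484 559 549 540
  542 544 545 540]
 [549 541 541 541 557 488 306 153 114 120 124 123 183 372 516 555 546 537
  532 535 544 548]
 [546 540 542 547 562 481 307 154 117 112 114 115 181 372 517 557 547 547
  542 537 535 549]
 [547 545 550 558 561 487 300 152 118 120 117 112 183 367 517 551 543 541
  539 547 547 542]
 [549 546 556 548 555 446 263 144 131 123 124 122 180 378 515 540 542 536
  537 543 536 537]
 [545 552 557 507 406 290 227 183 184 166 150 147 219 444 553 542 537 536
  535 549 544 541]
 [552 558 557 456 282 226 212 174 165 178 170 169 301 491 559 549 541 539
  539 5
[... 4150 characters left out ...]
2  95  98 103 107  83  11  26
   29  27  26  28]
 [ 26  20  15  20  24  39  61  85  88  50  46  97 108  94 103 101  55  13
   26  26  28  27]
 [ 25  24  24  23  26  24  26  30  28  30   9  50 100  98  99 103 100  34
   15  27  27  27]
 [ 24  26  24  26  28  26  30  25  27  29  30   7  70  95  95  97 109  86
   11  21  26  26]
 [ 26  23  25  22  15  24  29  30  27  27  33  18  29  86 111 103 106  89
   24  16  23  27]
 [ 25  20  23  22  20  15  22  27  26  26  32  30   6  36  93 101 104  77
   19  26  22  21]
 [ 24  23  20  15  15  24  21  29  26  32  30  32  24  17  53  87  82  16
   16  30  19  24]
 [ 22  24  23  21  14  18  14  23  23  23  25  25  33  26  16  21  15  32
   26  31  26  24]]
```

Projections and picture disagree on the fingertip's height. I'll lift clear with the jaws shut and measure the tip numerically.

```bash
python3 -m inch '[[-1,[0,0,-1.5],0],[-1,[0,0,-3],0],[-1,[0,0,-4],0],[-1,[0,0,-4],0],[-1,[0,0,-4],0]]'
python3 - <<'E'
from h import *
np.set_printoptions(precision=1,suppress=True)
p=status.get_state()["eef_pos"];S=cams.read_camera("side");cv2.imwrite("pics/s6.png",S)
print(S.sum(2)[136:170,332:350])
for dz in(.02,0,-.019):print(dz,proj("side",p+[0,0,dz]))
print(blobs(S,100,125,60,30,(330,150,355,172))[0])
E
```

```text
time: 12.75
eef_pos: [0.5121, 0.1668, 0.1995]
tcp_rot: [0.078, 0.997, 0.0, 0.0]
contact_force: [0.1, -0.1, -0.1]
opening: 0.0
[[185 207 295 252 145 112 115 110 114  96 121 343 512 553 552 555 556 558]
 [195 438 573 470 250 138 114 118 110 114 182 387 524 556 553 551 553 552]
 [370 525 571 471 251 115 100 113 117 113 175 379 520 559 551 551 536 544]
 [560 565 569 457 238 124 124 108 108 112 177 362 503 555 547 544 545 545]
 [560 557 557 453 239 125 116 117 117 120 184 370 521 553 552 550 548 551]
 [549 549 551 456 243 131 119 124 117 118 174 369 521 562 556 561 548 553]
 [550 552 547 449 239 129 115 118 120 119 170 352 504 558 551 546 548 544]
 [545 557 557 450 237 116 110 115 111 102 166 354 504 557 547 548 553 551]
 [549 552 550 444 234 116 103 108 101 116 193 426 557 558 550 546 546 547]
 [549 549 553 479 317 217 213 226 211 218 283 457 551 549 550 547 548 551]
 [546 542 545 552 514 473 473 476 470 469 515 544 549 543 541 537 551 547]
 [544 550 550 560 556 560 555 558 551 553 551 546 542 544 541 542 543 545]
 [536 539 540 542 549 548 545 552 550 555 549 540 543 546 544 535 534 543]
[... 975 characters left out ...]

 [560 467 254 159 154 158 158 161 160 169 165 153 148 166 334 498 549 543]
 [531 443 279 231 215 205 205 196 169 165 158 168 160 151 215 395 505 499]
 [515 430 278 253 259 263 271 268 234 190 162 162 170 158 156 268 435 510]
 [518 408 250 247 261 265 277 275 268 234 164 162 167 161 155 167 334 480]
 [440 295 195 219 244 264 278 272 267 248 207 159 164 162 162 173 319 412]
 [221 199 188 215 228 274 279 267 276 267 258 211 168 159 168 151 162 181]
 [182 197 208 206 213 249 278 268 263 276 294 264 195 164 159 142 132 146]
 [196 203 215 215 208 221 225 199 179 147 153 153 145 141 144 134 128 123]]
0.02 [339.4 142.1]
0 [339.3 148. ]
-0.019 [339.2 153.5]
[([342.3, 162.1], [337, 156, 11, 13, 60])]
```

Run:
```python
from h import *
np.set_printoptions(precision=1,suppress=True)
for f,p,op in(("s2",(.5356,-.0938,.1873),.28),("s3",(.4189,-.0239,.216),.549),("s4",(.5102,.1519,.2146),.5),("s6",(.5121,.1668,.1995),0)):
    S=cv2.imread(f"pics/{f}.png").sum(2);u,v=proj("side",p);c=int(round(u))
    print(f,op,"TCP px",u,v,"dz=-19:",proj("side",np.array(p)-[0,0,.019]));r=int(v)
    for q in(c-4,c-2,c,c+2,c+4):print("   col",q,"rows",r-8,"..",S[r-8:r+16,q])
```

```text
s2 0.28 TCP px 360.3112228216434 210.68246525488064 dz=-19: [360.  216.4]
   col 356 rows 202 .. [190 348 369 233 194 198 193 209 210 201 195 185 183 183 189 222 243 247
 249 242 245 250 210 174]
   col 358 rows 202 .. [134 131 156 174 180 169 162 157 160 179 212 200 200 200 196 191 218 252
 259 256 259 260 237 177]
   col 360 rows 202 .. [137 145 143 139 147 145 142 147 137 153 210 202 192 201 198 205 206 265
 263 254 260 258 230 178]
   col 362 rows 202 .. [141 133 141 146 140 138 142 147 131 157 216 201 203 202 193 195 231 252
 249 252 242 248 223 180]
   col 364 rows 202 .. [133 142 171 208 203 211 210 202 209 212 207 190 199 199 225 226 248 247
 255 245 245 239 199 180]
s3 0.549 TCP px 310.8481972569191 186.80736319934016 dz=-19: [311.1 192.6]
   col 307 rows 178 .. [147 144 143 140 133 138 143 138 131 130 140 236 473 537 533 527 525 528
 528 520 517 522 525 522]
   col 309 rows 178 .. [146 151 147 143 143 148 146 149 144 144 138 217 442 543 534 527 530 526
 530 520 521 520 523 518]
   col 311 rows 178 .. [147 139 149 153 140 141 142 140 155 137 138 192 402 543 544 528 530 529
 
[... 932 characters left out ...]
89 463 279 156 148]
s6 0 TCP px 339.2954950943167 147.98544784234764 dz=-19: [339.2 153.5]
   col 335 rows 139 .. [457 453 456 449 450 444 479 552 560 542 544 547 557 546 549 551 498 303
 232 233 230 170 140 159]
   col 337 rows 139 .. [124 125 131 129 116 116 217 473 560 548 546 554 548 548 546 549 386 220
 168 162 185 216 153 158]
   col 339 rows 139 .. [108 117 124 118 115 108 226 476 558 552 541 543 543 540 546 533 333 151
 150 156 163 159 158 161]
   col 341 rows 139 .. [112 120 118 119 102 116 218 469 553 555 545 544 536 544 545 546 491 290
 156 150 146 161 167 169]
   col 343 rows 139 .. [362 370 369 352 354 426 457 544 546 540 538 545 541 544 547 551 555 545
 490 434 283 160 147 153]
```

The true fingertip sits about 8 mm above the reported TCP, from the side images with the open-jaw offset allowed for. The x and y values match. So I need to go about 30 mm lower than last time. I'll open and descend in stages.

```bash
python3 -m inch '[[0,[0,0,0],0],[0,[0,0,0],0],[0,[0,0,0],0],[0,[0,0,0],0],[0,[-0.3,-0.1,1.5],0],[0,[-0.3,-0.1,3],0],[0,[-0.3,-0.1,4],0],[0,[-0.3,-0.1,5],0],[0,[-0.3,-0.1,5],0]]'; python3 -m inch '[[0,[0,0,0.5],0],[0,[0,0,1],0],[0,[0,0,1.5],0],[0,[0,0,2],0],[0,[0,0,2],0],[0,[0,0,2],0]]'
```

```text
time: 13.7
eef_pos: [0.5133, 0.1651, 0.1464]
tcp_rot: [0.078, 0.997, -0.0, -0.002]
contact_force: [0.3, -0.1, 0.1]
opening: 0.498
time: 14.3
eef_pos: [0.5147, 0.1653, 0.1289]
tcp_rot: [0.078, 0.997, -0.0, -0.0]
contact_force: [-1.2, -0.3, -0.2]
opening: 0.498
```

```bash
python3 -m inch '[[-0.4,[0,0,0],0],[-0.7,[0,0,0],0],[-0.9,[0,0,0],0],[-0.9,[0,0,0],0],[-0.9,[0,0,0],0],[-0.9,[0,0,0],0],[-0.9,[0,0,0],0],[-0.9,[0,0,0],0]]' 30
python3 - <<'E'
from h import *
S=cams.read_camera("side");cv2.imwrite("pics/s7.png",S)
cv2.imwrite("pics/c7.png",cv2.resize(S[110:200,300:390],(600,600),interpolation=cv2.INTER_CUBIC))
print(blobs(S,100,125,60,30,(330,150,355,172))[0])
E
```

```text
time: 15.1
eef_pos: [0.5151, 0.1656, 0.1294]
tcp_rot: [0.078, 0.997, 0.0, 0.0]
contact_force: [0.2, 3.0, 2.1]
opening: 0.188
[([345.2, 165.4], [344, 162, 4, 7, 21])]
```

View pics/c7.png

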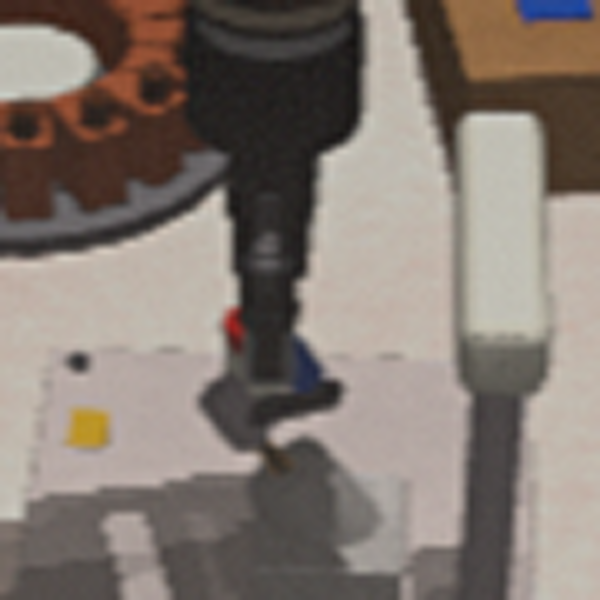

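Gripped: opening 0.188 (about 16 mm), with the fingers around the knob just above the crank arm at crop (270,370). The wrist is clear of the bar. Working out the circle's shifts next.

```bash
cat > circ.py <<'E'
from h import *
def circ(a,b,n,th0=.31,az=-9.,off=(0,0,0),R0=.05):
    """tool-axis shifts (cm) from crank travel a to b (deg, 0=start) in n rows"""
    T=R.from_quat(status.get_state()["tcp_rot"]).as_matrix();z=np.radians(az);l=np.radians(35)
    e=np.array([np.cos(z),np.sin(z),0]);ax=-np.sin(l)*e+[0,0,np.cos(l)];u=np.cos(l)*e+[0,0,np.sin(l)];v=np.cross(u,ax)
    P=lambda d:R0*(u*np.cos(th0+d)+v*np.sin(th0+d))-ax*.0015*d/2/np.pi
    for d in np.linspace(a,b,n+1)[1:]:
        s=T.T@(P(np.radians(d))-P(np.radians(a)))*100;print(round(d),s.round(2).tolist())
    t=np.radians(b)+th0;return u*np.cos(t)+v*np.sin(t),-u*np.sin(t)+v*np.cos(t),ax
E
python3 -c "
from circ import *
circ(0,180,18)"
```

```text
10 [0.27, -0.8, 0.2]
20 [0.66, -1.54, 0.47]
30 [1.14, -2.18, 0.81]
40 [1.71, -2.7, 1.21]
50 [2.34, -3.1, 1.66]
60 [3.02, -3.36, 2.14]
70 [3.73, -3.47, 2.64]
80 [4.44, -3.43, 3.14]
90 [5.13, -3.24, 3.63]
100 [5.79, -2.9, 4.09]
110 [6.39, -2.43, 4.52]
120 [6.91, -1.84, 4.89]
130 [7.34, -1.14, 5.2]
140 [7.66, -0.37, 5.43]
150 [7.87, 0.46, 5.58]
160 [7.96, 1.33, 5.65]
170 [7.92, 2.2, 5.63]
180 [7.76, 3.05, 5.52]
```

```bash
python3 -m inch '[[-0.9,[0.27,-0.8,0.2],0],[-0.9,[0.66,-1.54,0.47],0],[-0.9,[1.14,-2.18,0.81],0],[-0.9,[1.71,-2.7,1.21],0],[-0.9,[2.34,-3.1,1.66],0],[-0.9,[3.02,-3.36,2.14],0]]'
python3 - <<'E'
from circ import *
r,t,ax=circ(0,60,1);s=status.get_state();F=s["contact_force"];print("F",F.round(1),"radial",F@r,"tang",F@t,"ax",F@ax,"pos",s["eef_pos"].round(4))
E
```

```text
time: 15.75
eef_pos: [0.4808, 0.1386, 0.1077]
tcp_rot: [0.079, 0.997, 0.003, 0.002]
contact_force: [4.7, 10.7, -1.1]
opening: 0.186
60 [3.02, -3.38, 2.11]
F [ 4.7 10.7 -1.1] radial -10.675723978238288 tang -4.095365684595097 ax -2.610253621441131 pos [0.4808 0.1386 0.1077]
```

Run:
```python
from circ import *
import io,contextlib
f=io.StringIO()
with contextlib.redirect_stdout(f): circ(0,180,18,th0=.36)
for l in f.getvalue().splitlines()[6:]:
    d,v=l.split(" ",1);print(d,(np.array(eval(v))-[3.02,-3.36,2.14]).round(2).tolist())
```

```text
70 [0.85, 0.1, 0.57]
80 [1.56, 0.18, 1.06]
90 [2.25, 0.41, 1.55]
100 [2.89, 0.79, 2.0]
110 [3.47, 1.29, 2.41]
120 [3.97, 1.91, 2.77]
130 [4.37, 2.63, 3.06]
140 [4.66, 3.42, 3.27]
150 [4.84, 4.26, 3.4]
160 [4.89, 5.13, 3.45]
170 [4.82, 6.0, 3.41]
180 [4.63, 6.84, 3.28]
```

```bash
python3 -m inch '[[-0.9,[0.85,0.1,0.57],0],[-0.9,[1.56,0.18,1.06],0],[-0.9,[2.25,0.41,1.55],0],[-0.9,[2.89,0.79,2.0],0],[-0.9,[3.47,1.29,2.41],0],[-0.9,[3.97,1.91,2.77],0],[-0.9,[4.37,2.63,3.06],0],[-0.9,[4.66,3.42,3.27],0]]'
python3 - <<'E'
from circ import *
r,t,ax=circ(0,140,1,th0=.36);s=status.get_state();F=s["contact_force"];print("F",F.round(1),"radial",F@r,"tang",F@t,"ax",F@ax,"pos",s["eef_pos"].round(4))
E
```

```text
time: 16.55
eef_pos: [0.4396, 0.1769, 0.0749]
tcp_rot: [0.078, 0.997, -0.001, 0.001]
contact_force: [3.9, -4.7, 2.0]
opening: 0.189
140 [7.68, 0.12, 5.42]
F [ 3.9 -4.7  2. ] radial -3.250071528657336 tang -5.441166871572297 ax -0.9683479886864047 pos [0.4396 0.1769 0.0749]
```

```bash
python3 -m inch '[[-0.9,[0.18,0.84,0.13],0],[-0.9,[0.23,1.71,0.18],0],[-0.9,[0.16,2.58,0.14],0],[-0.9,[-0.03,3.42,0.01],0],[-0.9,[-0.03,3.42,0.01],0],[-0.9,[-0.03,3.42,0.01],0],[-0.9,[-0.03,3.42,0.01],0],[-0.9,[-0.03,3.42,0.01],0],[-0.9,[-0.03,3.42,0.01],0]]'
python3 - <<'E'
from circ import *
r,t,ax=circ(0,180,1,th0=.36);s=status.get_state();F=s["contact_force"];print("F",F.round(1),"radial",F@r,"tang",F@t,"ax",F@ax,"pos",s["eef_pos"].round(4))
print("back quarter");circ(180,90,9,th0=.36)
print("fwd half");circ(90,270,18,th0=.36)
S=cams.read_camera("side");cv2.imwrite("pics/s8.png",S)
E
```

```text
time: 17.45
eef_pos: [0.4441, 0.2109, 0.0744]
tcp_rot: [0.078, 0.997, -0.001, -0.001]
contact_force: [1.1, -5.8, 2.1]
opening: 0.189
180 [7.62, 3.53, 5.43]
F [ 1.1 -5.8  2.1] radial -4.577499826960665 tang -4.244185721434417 ax 0.5627331309047383 pos [0.4441 0.2109 0.0744]
back quarter
170 [0.19, -0.84, 0.13]
160 [0.27, -1.71, 0.18]
150 [0.22, -2.58, 0.14]
140 [0.04, -3.42, 0.01]
130 [-0.25, -4.21, -0.2]
120 [-0.65, -4.93, -0.48]
110 [-1.15, -5.56, -0.83]
100 [-1.73, -6.07, -1.24]
90 [-2.37, -6.44, -1.7]
fwd half
100 [0.64, 0.38, 0.45]
110 [1.22, 0.89, 0.86]
120 [1.71, 1.51, 1.22]
130 [2.11, 2.23, 1.5]
140 [2.41, 3.02, 1.71]
150 [2.58, 3.87, 1.84]
160 [2.63, 4.74, 1.88]
170 [2.56, 5.6, 1.83]
180 [2.37, 6.44, 1.7]
190 [2.05, 7.23, 1.48]
200 [1.64, 7.94, 1.19]
210 [1.12, 8.55, 0.84]
220 [0.53, 9.04, 0.43]
230 [-0.12, 9.4, -0.03]
240 [-0.81, 9.61, -0.51]
250 [-1.53, 9.68, -1.0]
260 [-2.24, 9.59, -1.5]
270 [-2.93, 9.36, -1.98]
```

```bash
python3 -m inch '[[-0.9,[0.19,-0.84,0.13],0],[-0.9,[0.27,-1.71,0.18],0],[-0.9,[0.22,-2.58,0.14],0],[-0.9,[0.04,-3.42,0.01],0],[-0.9,[-0.25,-4.21,-0.2],0],[-0.9,[-0.65,-4.93,-0.48],0],[-0.9,[-1.15,-5.56,-0.83],0],[-0.9,[-1.73,-6.07,-1.24],0],[-0.9,[-2.37,-6.44,-1.7],0],[-0.9,[-2.37,-6.44,-1.7],0],[-0.9,[-2.37,-6.44,-1.7],0],[-0.9,[-2.37,-6.44,-1.7],0],[-0.9,[-2.37,-6.44,-1.7],0],[-0.9,[-2.37,-6.44,-1.7],0]]'
python3 - <<'E'
from circ import *
r,t,ax=circ(0,90,1,th0=.36);s=status.get_state();F=s["contact_force"];print("F",F.round(1),"radial",F@r,"tang",F@t,"ax",F@ax,"pos",s["eef_pos"].round(4))
E
```

```text
time: 18.9
eef_pos: [0.4578, 0.1456, 0.0913]
tcp_rot: [0.079, 0.997, 0.002, 0.0]
contact_force: [3.3, 5.5, -2.8]
opening: 0.187
90 [5.25, -2.94, 3.71]
F [ 3.3  5.5 -2.8] radial -5.7143368876397025 tang 1.8036704591247168 ax -3.6342783886920524 pos [0.4578 0.1456 0.0913]
```

```bash
python3 -m inch '[[-0.9,[0.64,0.38,0.45],0],[-0.9,[1.22,0.89,0.86],0],[-0.9,[1.71,1.51,1.22],0],[-0.9,[2.11,2.23,1.5],0],[-0.9,[2.41,3.02,1.71],0],[-0.9,[2.58,3.87,1.84],0],[-0.9,[2.63,4.74,1.88],0],[-0.9,[2.56,5.6,1.83],0],[-0.9,[2.37,6.44,1.7],0],[-0.9,[2.05,7.23,1.48],0],[-0.9,[1.64,7.94,1.19],0],[-0.9,[1.12,8.55,0.84],0],[-0.9,[0.53,9.04,0.43],0]]'
python3 - <<'E'
from circ import *
r,t,ax=circ(0,220,1,th0=.36);s=status.get_state();F=s["contact_force"];print("F",F.round(1),"radial",F@r,"tang",F@t,"ax",F@ax,"pos",s["eef_pos"].round(4))
E
```

```text
time: 20.2
eef_pos: [0.4623, 0.2328, 0.0849]
tcp_rot: [0.078, 0.997, -0.003, -0.006]
contact_force: [-3.6, -2.3, -0.4]
opening: 0.188
220 [5.74, 6.15, 4.19]
F [-3.6 -2.3 -0.4] radial -1.0984940845489495 tang -3.899061888543726 ax 1.5414394546765722 pos [0.4623 0.2328 0.0849]
```

Excellent fit. Finishing to 270° and holding.

```bash
python3 -m inch '[[-0.9,[-0.65,0.36,-0.46],0],[-0.9,[-1.34,0.57,-0.94],0],[-0.9,[-2.06,0.64,-1.43],0],[-0.9,[-2.77,0.55,-1.93],0],[-0.9,[-3.46,0.32,-2.41],0],[-0.9,[-3.46,0.32,-2.41],0],[-0.9,[-3.46,0.32,-2.41],0],[-0.9,[-3.46,0.32,-2.41],0],[-0.9,[-3.46,0.32,-2.41],0],[-0.9,[-3.46,0.32,-2.41],0]]'
python3 - <<'E'
from circ import *
r,t,ax=circ(0,270,1,th0=.36);s=status.get_state();F=s["contact_force"];print("F",F.round(1),"radial",F@r,"tang",F@t,"ax",F@ax,"pos",s["eef_pos"].round(4))
print("back quarter");circ(270,180,9,th0=.36)
print("fwd half");circ(180,360,18,th0=.36)
E
```

```text
time: 21.2
eef_pos: [0.4999, 0.234, 0.1109]
tcp_rot: [0.079, 0.997, 0.002, -0.002]
contact_force: [0.2, 5.6, -0.5]
opening: 0.185
270 [2.32, 6.43, 1.8]
F [ 0.2  5.6 -0.5] radial 4.9239425168353765 tang -2.786148754887346 ax -0.03768115901074878 pos [0.4999 0.234  0.1109]
back quarter
260 [0.69, 0.23, 0.48]
250 [1.4, 0.32, 0.98]
240 [2.11, 0.25, 1.48]
230 [2.8, 0.03, 1.96]
220 [3.46, -0.33, 2.41]
210 [4.05, -0.82, 2.82]
200 [4.56, -1.44, 3.17]
190 [4.97, -2.14, 3.46]
180 [5.28, -2.93, 3.67]
fwd half
190 [-0.31, 0.79, -0.21]
200 [-0.73, 1.5, -0.5]
210 [-1.24, 2.11, -0.85]
220 [-1.83, 2.6, -1.26]
230 [-2.48, 2.96, -1.71]
240 [-3.17, 3.18, -2.2]
250 [-3.89, 3.25, -2.69]
260 [-4.6, 3.16, -3.19]
270 [-5.28, 2.93, -3.67]
280 [-5.93, 2.56, -4.12]
290 [-6.51, 2.05, -4.53]
300 [-7.01, 1.43, -4.88]
310 [-7.42, 0.71, -5.16]
320 [-7.71, -0.08, -5.37]
330 [-7.89, -0.93, -5.49]
340 [-7.95, -1.8, -5.53]
350 [-7.88, -2.66, -5.48]
360 [-7.69, -3.5, -5.35]
```

```bash
python3 -m inch '[[-0.9,[0.69,0.23,0.48],0],[-0.9,[1.4,0.32,0.98],0],[-0.9,[2.11,0.25,1.48],0],[-0.9,[2.8,0.03,1.96],0],[-0.9,[3.46,-0.33,2.41],0],[-0.9,[4.05,-0.82,2.82],0],[-0.9,[4.56,-1.44,3.17],0],[-0.9,[4.97,-2.14,3.46],0],[-0.9,[5.28,-2.93,3.67],0],[-0.9,[5.28,-2.93,3.67],0],[-0.9,[5.28,-2.93,3.67],0],[-0.9,[5.28,-2.93,3.67],0],[-0.9,[5.28,-2.93,3.67],0],[-0.9,[5.28,-2.93,3.67],0]]'; python3 -m inch '[[-0.9,[-0.31,0.79,-0.21],0],[-0.9,[-0.73,1.5,-0.5],0],[-0.9,[-1.24,2.11,-0.85],0],[-0.9,[-1.83,2.6,-1.26],0],[-0.9,[-2.48,2.96,-1.71],0],[-0.9,[-3.17,3.18,-2.2],0],[-0.9,[-3.89,3.25,-2.69],0],[-0.9,[-4.6,3.16,-3.19],0],[-0.9,[-5.28,2.93,-3.67],0],[-0.9,[-5.93,2.56,-4.12],0],[-0.9,[-6.51,2.05,-4.53],0]]'
python3 - <<'E'
from circ import *
r,t,ax=circ(0,290,1,th0=.36);s=status.get_state();F=s["contact_force"];print("F",F.round(1),"radial",F@r,"tang",F@t,"ax",F@ax,"pos",s["eef_pos"].round(4))
E
```

```text
time: 22.6
eef_pos: [0.4441, 0.2108, 0.0744]
tcp_rot: [0.078, 0.997, -0.001, -0.001]
contact_force: [-0.3, -3.3, 1.0]
opening: 0.188
time: 23.7
eef_pos: [0.5111, 0.2243, 0.1196]
tcp_rot: [0.078, 0.997, 0.003, -0.002]
contact_force: [-1.4, 6.1, -0.9]
opening: 0.186
290 [1.09, 5.55, 0.95]
F [-1.4  6.1 -0.9] radial 2.8227540768637986 tang -5.640220997885235 ax 0.6505548772843416 pos [0.5111 0.2243 0.1196]
```

```bash
python3 -m inch '[[-0.9,[-0.5,-0.62,-0.35],0],[-0.9,[-0.91,-1.34,-0.63],0],[-0.9,[-1.2,-2.13,-0.84],0]]';  python3 -m inch '[[-0.9,[-0.18,-0.85,-0.12],0],[-0.9,[-0.24,-1.72,-0.16],0],[-0.9,[-0.17,-2.58,-0.11],0],[-0.9,[0.02,-3.42,0.02],0],[-0.9,[0.02,-3.42,0.02],0],[-0.9,[0.02,-3.42,0.02],0],[-0.9,[0.02,-3.42,0.02],0],[-0.9,[0.02,-3.42,0.02],0],[-0.9,[0.02,-3.42,0.02],0]]'
python3 - <<'E'
from circ import *
r,t,ax=circ(0,360,1,th0=.36);s=status.get_state();F=s["contact_force"];print("F",F.round(1),"radial",F@r,"tang",F@t,"ax",F@ax,"pos",s["eef_pos"].round(4))
E
```

```text
time: 24.0
eef_pos: [0.521, 0.2009, 0.1286]
tcp_rot: [0.078, 0.997, 0.003, 0.0]
contact_force: [1.2, 4.9, -1.4]
opening: 0.188
time: 24.9
eef_pos: [0.5151, 0.1648, 0.1281]
tcp_rot: [0.078, 0.997, -0.0, -0.0]
contact_force: [1.1, 0.4, -1.0]
opening: 0.186
360 [-0.09, 0.0, 0.12]
F [ 1.1  0.4 -1. ] radial 0.07153253767605895 tang -0.5867363569780888 ax -1.4249002303911253 pos [0.5151 0.1648 0.1281]
```

```bash
python3 -m inch '[[-0.4,[0,0,0],0],[-0.2,[0,0,0],0],[0,[0,0,0],0],[0,[0,0,0],0],[0,[0,0,0],0],[0,[0,0,-1],0],[0,[0,0,-3],0],[0,[0,0,-5],0],[0,[0,0,-7],0],[0,[0,0,-9],0],[0,[2,0,-10],0],[0,[5,0,-11],0],[0,[8,3,-12],0],[0,[8,7,-12],0],[0,[8,11,-12],0],[0,[8,15,-12],0],[0,[8,18,-12],0],[0,[8,20,-12],0],[0,[8,20,-12],0],[0,[8,20,-12],0]]'
python3 - <<'E'
from h import *
S=cams.read_camera("side");T=cams.read_camera("top");cv2.imwrite("pics/s9.png",S)
print(blobs(S,100,125,60,30,(330,150,355,172))[0],blobs(cv2.imread("pics/side0.png"),100,125,60,30,(330,150,355,172))[0])
print(blobs(T,100,125,120,40,(266,164,290,195))[0],blobs(cv2.imread("pics/top0.png"),100,125,120,40,(266,164,290,195))[0])
print("orange top",blobs(T,4,16,120,40,(355,160,435,205))[0])
f=lambda i:cv2.resize(i,(400,540),interpolation=cv2.INTER_CUBIC)
cv2.imwrite("pics/c9.png",np.hstack([f(S[140:320,280:413]),cv2.convertScaleAbs(f(T[100:343,250:430]),alpha=1.6)]))
E
```

```text
time: 26.9
eef_pos: [0.4674, 0.3749, 0.2488]
tcp_rot: [0.078, 0.997, -0.0, 0.0]
contact_force: [0.3, -0.5, -0.7]
opening: 0.499
[([342.6, 162.4], [337, 157, 12, 12, 68])] [([342.4, 161.9], [337, 156, 11, 13, 66])]
[([276.9, 174.9], [273, 169, 9, 12, 67])] [([276.4, 174.7], [273, 169, 8, 12, 65])]
orange top [([372.6, 174.5], [365, 167, 15, 16, 188]), ([394.3, 179.8], [388, 171, 16, 15, 100]), ([417.8, 182.4], [412, 173, 15, 16, 104])]
```

View pics/c9.png

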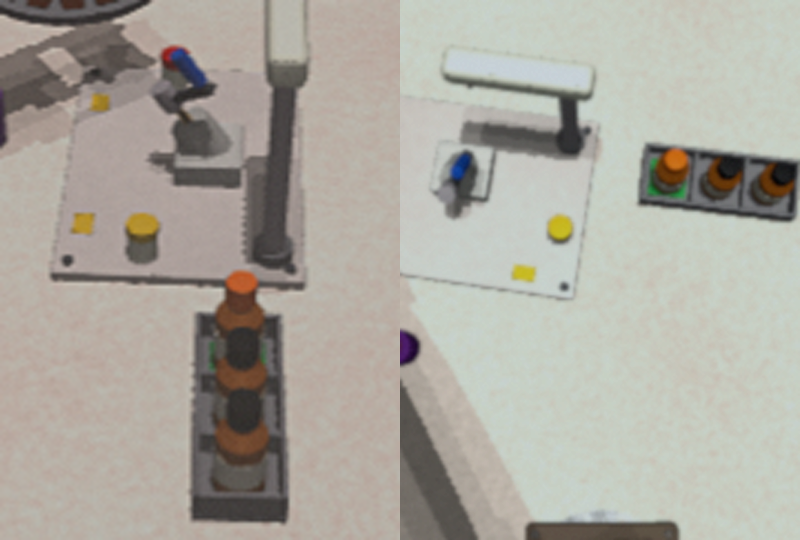

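The bottle stands upright on the green pad (side crop 240,300; top crop 672,170). The knob is back within 0.5 px of where it began, and the jars and stock bottles are in place. Handing in.

```bash
python3 -c "
from plant import ctrl
print(ctrl.sign_off())"
```

```text
the job is handed in; nothing more can be done
None
```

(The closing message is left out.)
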